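# Pair two feed rollers on the roller balance

## Robot

A 6-joint arm with a two-finger parallel gripper is mounted at the origin on the work surface. World frame = base frame: x ahead of the robot, y to its left, z up, the work surface at z = 0. Lengths are in mm, angles in rad, forces in N, time in s.
With the tool pointing down it reaches from about 375 to 975 mm from the base axis. Payload 3.8 kg.
Tool frame: the origin (TCP) lies on the centre line of the jaws, within the pads' length; the fingertips stand finger_overhang ahead of it and the grasp point (between the pads) lies 2 mm behind it (finger_overhang is the distance from the TCP to the fingertips, in mm); z points along the fingers, y is the direction in which the jaws open and shut (so a half turn about z gives the same grasp; the last joint's range is limited). The gripper opens to 88 mm and grips with 3 to 60 N. Pads are 18 mm wide; open, the fingers measure 123 mm over their backs; the gripper's body (75 mm by 187 mm) begins 45 mm behind the grasp point.
Start: joints at [1.233, 0.264, 1.604, -0, 1.274, -0.037], TCP at [199.99, 644.688, 255.706] pointing down, gripper open.
Joint ranges: [-2.63, 2.63], [-0.94, 2.18], [0.31, 2.57], [-1.31, 4.45], [0, 2.66], [-2.55, 2.55]. Speed limits (rad/s): [2.57, 2.57, 3.14, 3.14, 3.14, 3.14].

## Interface

Orientations are given as a unit quaternion [x, y, z, w].
In Python, from workcell import sense, capture, finish_job, finger_overhang gives the robot as it stands. The module is installed in compiled form; this text tells all that it offers.
- The arm moves only by the shell command python3 -m creep 'ROWS'. ROWS is JSON, a list of rows, each a list of 3 entries, a list of its own where there are three numbers: the shift along the world's x, y, z in m, then the turn about the world's z in degrees, then the opening, from -1 (shut) to 1 (fully open). A call has 1 to 8 rows; each row shifts and turns the commanded pose from where the row before left it; what a row does not reach is not made up. A row lasts 1/10 s, in which the tool goes at most 50 mm and 8.59 degrees, less where a joint would pass 70% of its speed; a pose out of reach is approached as far as the arm can. A call is refused whole if a number of a shift passes 0.05 or a number of a turn 8.59, either way. A call with a gripper value outside its range is refused whole. The fingers move at their own pace and stop on an object; the grip force is fixed at half the most. Time passes only in rows, so rows that do not move let the fingers close. It gives the time, the measured TCP pose, the force and the opening at its end, in the units of the state.
- sense(): the state, without advancing time (a new reading comes with each control period).
- capture(name): name is "side" or "top"; returns a dict with "color" (384x512x3 uint8, blue, green, red), "fx", "fy", "cx", "cy" (pixels), "origin" and "rotation" of the camera in the world. Camera axes: x right, y down, z forward; pixel columns grow to the right and rows downward; lengths in mm; the calibration is good to about 2 mm. A picture is of the moment at which its call begins. There is no depth.
- finish_job(): hands the job in, once; it reports no verdict.
The state is a dict: "time_s": time; "joints": joint angles; "qvel": joint speeds; "joint_torque": joint torques, N m; "tool_pos": TCP position; "eef_rot": TCP orientation; "ft_force": force on the tool from outside, world axes, zero at the start; "wrist_torque": the same for the moment, N m; "finger_gap": finger opening in mm.
Only numpy, scipy, OpenCV 4.12 (cv2) and the standard library are available. Lean on these libraries where they do the work, as an engineer would, in place of code of your own. Each camera call takes 0.05 s, during which the arm holds its last target. There are 200 camera calls.

## Task

Check the two wide feed rollers against each other: set them upright on the rocking balance, one in the middle of each pan (either way round), so that the beam comes to rest level. Set them down, do not drop them; the narrow rollers are not wanted.

Things in the scene. Friction and masses are not known exactly. Their poses are not given: they have to be found in the camera images.
- roller_a: A wide feed roller of dark steel, standing on end on the bench: body 46 mm in diameter, 36 mm tall; on top a bright shaft stub 20 mm in diameter, 28 mm long (64 mm in all); 0.5 kg. Origin: centre of its underside, z up.
- roller_b: The other wide roller, same shape, weight alike within 8 %. Origin: centre of its underside, z up. (Two narrow rollers of the same make stand about too: body 34 mm in diameter, 14 mm tall, same stub, 0.13 kg: not wanted.)
- pan_left (a point): Centre of the floor (upper face) of the left (+y) pan of the balance: a round aluminium dish, inner diameter 74 mm, rim 6 mm high. z up, y along the beam from right to left pan. The pans are 220 mm apart; the beam rocks on a pivot midway, 30 mm above the pan floors, between grey cheeks 114 mm tall. Empty, it rests level, pan floors 70 mm above the bench. Foot fixed; place and yaw vary.
- pan_right (a point): The same point and axes for the right (-y) pan. One wide roller alone tips the beam to its stop, 10 degrees: its pan sinks 19 mm, the other rises 19 mm. The raised pan yields to a push of about 5 N and a wide roller in it brings the beam back level. A light spring centres the beam: a roller 10 mm off the pan's centre along the beam tips it about 2 degrees.
Things that resemble listed ones, but are neither listed nor needed, are in the scene too. What is shaped like the roller_a but blue is not meant.

How it is judged (in metres and radians):
At the end, for the whole second after the job is handed in: One wide roller stands in each pan (either way round), its underside flat on the pan floor (within 7 mm and 7 degrees of the pan's own slope) and its centre within 18 mm of the pan's centre; the beam is level within 5 degrees and both rollers are at rest ((((horizontal distance between roller_a and pan_left below 0.018 m and z of roller_a in the frame of pan_left between -0.006 and 0.007 m and angle between the z axis of roller_a and the z axis of pan_left, either way round below 0.12 rad) and (horizontal distance between roller_b and pan_right below 0.018 m and z of roller_b in the frame of pan_right between -0.006 and 0.007 m and angle between the z axis of roller_b and the z axis of pan_right, either way round below 0.12 rad)) or ((horizontal distance between roller_b and pan_left below 0.018 m and z of roller_b in the frame of pan_left between -0.006 and 0.007 m and angle between the z axis of roller_b and the z axis of pan_left, either way round below 0.12 rad) and (horizontal distance between roller_a and pan_right below 0.018 m and z of roller_a in the frame of pan_right between -0.006 and 0.007 m and angle between the z axis of roller_a and the z axis of pan_right, either way round below 0.12 rad))) and angle between pan_left's own z axis and vertical below 0.087 rad and linear speed of each of roller_a, roller_b below 0.03 m/s); the robot touches nothing.
It fails at once if a wide roller is dropped (falls faster than 0.8 m/s, from more than about 30 mm) (contact force between roller_a and the fingers below 0.02 N and linear speed of roller_a above 0.8 m/s).
It fails at once if a wide roller is dropped (falls faster than 0.8 m/s, from more than about 30 mm) (contact force between roller_b and the fingers below 0.02 N and linear speed of roller_b above 0.8 m/s).
It also fails if it takes over 56 s, if anything falls off the work surface, if the arm or the gripper's body presses on something with over 40 N, if the wrist force passes 120 N, or if a joint passes its speed limit or range.

## Working session

There is one attempt and no reset: what is moved stays moved. The work goes in short steps, Python scripts to look and compute and a shell command to move; the robot and the scene stay as the last step left them, time stands still between calls to the robot, and variables do not carry over. Pictures are saved under pics/ and viewed, about 8 in all and at most 12, crops included, and the job is handed in when it is done.

```bash
mkdir -p pics
python3 - <<'E'
from workcell import *
import cv2
s=sense();print({k:s[k] for k in('time_s','tool_pos','eef_rot','finger_gap','ft_force')}, finger_overhang if not callable(finger_overhang) else finger_overhang())
for n in('top','side'):
    c=capture(n);cv2.imwrite(f'pics/{n}0.png',c['color']);print(n,c['fx'],c['fy'],c['cx'],c['cy'],c['origin'],c['rotation'])
E
```

```text
{'time_s': 0.0, 'tool_pos': array([199.75765349, 644.06845483, 254.40211566]), 'eef_rot': array([ 1.49810323e-01,  9.88714148e-01, -1.08054175e-03, -1.81854654e-04]), 'finger_gap': 88.3028481181751, 'ft_force': array([-0.09863275, -0.41439259,  0.5955514 ])} 17.0
top 489.7273960682918 489.7273960682918 252.96654244969216 188.97211743262355 [ 434.13238801  -19.00459359 1177.43156864] [-0.70074484  0.71117618 -0.03872002  0.04105933]
side 390.56579710033014 390.56579710033014 254.39883816155773 194.07627538869636 [ 489.74262607 -761.86552487  820.35538186] [ 0.91839933 -0.0451444   0.00964087 -0.39295254]
```

View pics/top0.png

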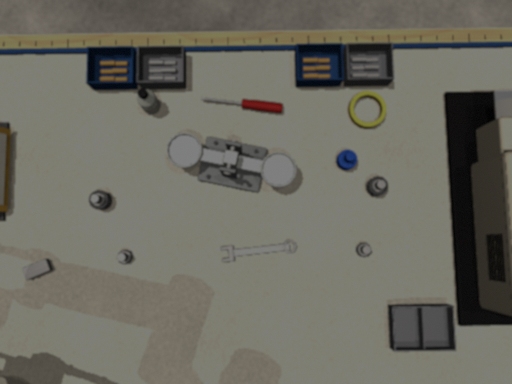

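View pics/side0.png

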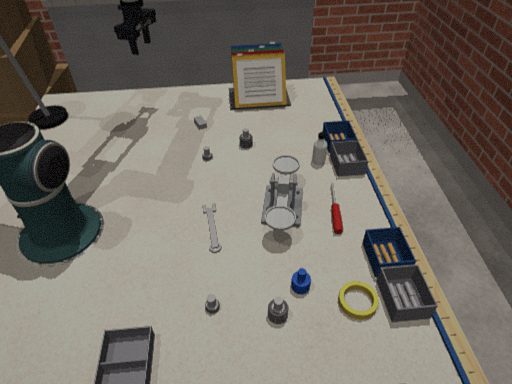

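Top view: the wide steel rollers look to be at (100,200) and (377,186). Lookalikes are the blue one at (347,160), the narrow ones at (125,257) and (364,250), and the bottle at (149,100). The pans are at (185,151) and (279,170). Next: a close crop, and projection of first estimates.

```bash
cat > h.py <<'E'
import numpy as np, cv2
from scipy.spatial.transform import Rotation as R
def ray(c,u,v,z):
    d=R.from_quat(c['rotation']).apply([(u-c['cx'])/c['fx'],(v-c['cy'])/c['fy'],1]); o=np.array(c['origin'])
    return (o+d*(z-o[2])/d[2]).round(1)
def proj(c,P):
    p=R.from_quat(c['rotation']).inv().apply(np.atleast_2d(P)-np.array(c['origin']))
    return np.c_[c['fx']*p[:,0]/p[:,2]+c['cx'],c['fy']*p[:,1]/p[:,2]+c['cy']]
def circ(p,r,z):
    t=np.linspace(0,2*np.pi,40); return np.c_[p[0]+r*np.cos(t),p[1]+r*np.sin(t),0*t+z]
def crop(c,P,curves,h=28,k=7):
    u,v=proj(c,P)[0]; x,y=int(u)-h,int(v)-h
    im=cv2.resize(c['color'][max(y,0):y+2*h,max(x,0):x+2*h],None,fx=k,fy=k,interpolation=cv2.INTER_CUBIC)
    for q,col in curves:
        cv2.polylines(im,[((proj(c,q)-[max(x,0),max(y,0)]+.5)*k).astype(int)],False,col,1)
    return im
def sheet(T,S,A,B,L,Rr,name):
    rol=lambda p,z0:[(circ(p,23,z0),(0,0,255)),(circ(p,23,z0+36),(0,255,0)),(circ(p,10,z0+64),(255,255,0))]
    pan=lambda p:[(circ(p,37,76),(0,255,0))]
    rows=[np.hstack([cv2.resize(crop(c,[*p,z],f(p)),(196,196)) if 0 else cv2.resize(crop(c,[*p,z],f(p)),(200,200)) for p,z,f in((A,30,lambda p:rol(p,0)),(B,30,lambda p:rol(p,0)),(L,70,pan),(Rr,70,pan))]) for c in(T,S)]
    cv2.imwrite(name,np.vstack(rows))
E
python3 - <<'E'
from h import *; from workcell import *
T,S=capture('top'),capture('side')
A=ray(T,99,199,64)[:2];B=ray(T,378,184,64)[:2];L=ray(T,185,151,76)[:2];Q=ray(T,279,170,76)[:2]
print(A,B,L,Q,np.linalg.norm(L-Q))
print('side-derived',ray(S,245.5,132,64),ray(S,279,302,64),ray(S,287,164,76),ray(S,281,217,76))
sheet(T,S,A,B,L,Q,'pics/s1.png')
E
```

```text
[542.6 336. ] [ 567.5 -302.5] [648.7 137.7] [601.5 -76.1] 218.94812170923046
side-derived [545.5 331.4  64. ] [ 570.4 -316.3   64. ] [655.8 133.8  76. ] [607.9 -78.5  76. ]
```

View pics/s1.png

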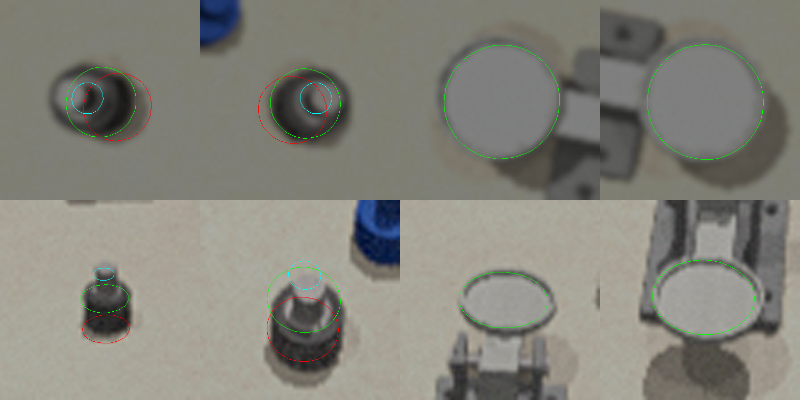

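```bash
cat > fit.py <<'E'
from h import *; from scipy.optimize import minimize
def hull(c,p,r,z0,z1,sh,k=4):
    q=np.vstack([proj(c,circ(p,r,z0)),proj(c,circ(p,r,z1))]); m=np.zeros(sh,np.uint8)
    cv2.fillConvexPoly(m,cv2.convexHull(np.round(q*16).astype(np.int32)),255,shift=4); return m/255.
def roller(cs,p0,z0=0,thr=30,stubs=True):
    def cost(p):
        e=0
        for c in cs:
            g=cv2.cvtColor(c['color'],cv2.COLOR_BGR2GRAY).astype(float); u,v=proj(c,[*p0,z0+30])[0].astype(int)
            w=np.s_[v-28:v+28,u-28:u+28]; bg=np.median(g[w])
            obs=np.clip((bg-g[w])/70,0,1)
            body=cv2.GaussianBlur(hull(c,p,23,z0,z0+36,g.shape),(0,0),.7)
            stub=cv2.GaussianBlur(hull(c,p,10,z0+36,z0+64,g.shape),(0,0),.7)
            # stub pixels are ignored except that bench must not lie where the body is
            e+=((1-stub[w])*(obs-body[w])**2).sum()+.5*(stub[w]*(1-body[w])*(obs-.5)**2).sum()
        return e
    x,y=np.meshgrid(np.arange(-24,25,2.),np.arange(-24,25,2.)); G=np.c_[x.ravel(),y.ravel()]+p0
    b=G[np.argmin([cost(p) for p in G])]
    r=minimize(cost,b,method='Nelder-Mead',options=dict(initial_simplex=[b,b+[2,0],b+[0,2]],xatol=.2)); return r.x.round(1),round(r.fun,1)
E
python3 - <<'E'
from fit import *; from workcell import *
T,S=capture('top'),capture('side')
A,B=np.array([543,340]),np.array([569,-310])
for p in(A,B):
    print([roller(c,p) for c in([T],[S],[T,S])])
A=roller([T,S],A)[0];B=roller([T,S],B)[0]
sheet(T,S,A,B,[650.5,138.5],[603.5,-78.5],'pics/s2.png')
E
```

```text
[(array([544.4, 344.6]), np.float64(19.1)), (array([545. , 343.2]), np.float64(41.2)), (array([544.4, 344.5]), np.float64(61.0))]
[(array([ 567.4, -309.7]), np.float64(111.4)), (array([ 567.7, -315.9]), np.float64(263.3)), (array([ 567.1, -312.2]), np.float64(397.9))]
```

View pics/s2.png

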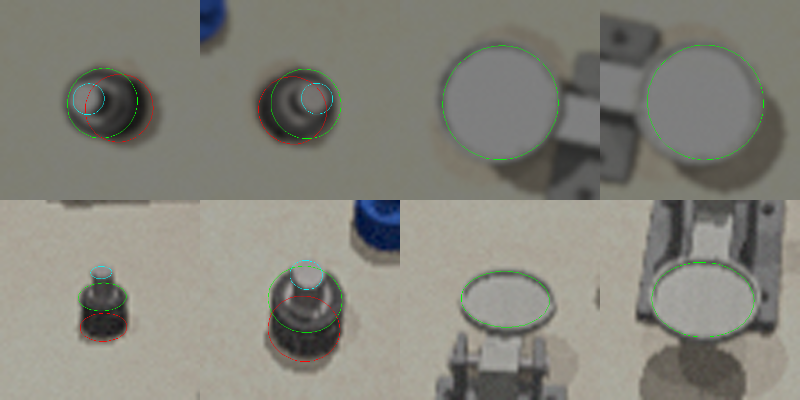

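Crops confirm: A is a wide steel roller at (544.5, 344.5) and B is the other at (567.3, -311.5). Both have a dark wide body and a bright stub, and the outlines match the given sizes. The pans are near L (652,137) and R (604.5,-78), 221 mm apart against 220 stated. I'll grip the stubs with the jaws perpendicular to the beam, so a turn of about -85°.

```bash
python3 -m creep '[[[0.035,-0.03,0],-8.5,0],[[0.035,-0.03,0],-8.5,0],[[0.035,-0.03,0],-8.5,0],[[0.035,-0.03,0],-8.5,0],[[0.035,-0.03,0],-8.5,0],[[0.035,-0.03,0],-8.5,0],[[0.035,-0.03,0],-8.5,0],[[0.035,-0.03,0],-8.5,0]]'; python3 -m creep '[[[0.035,-0.03,-0.02],-8.5,0],[[0.0295,-0.03,-0.03],-8.5,0],[[0,0,-0.03],0,0],[[0,0,0],0,0],[[0,0,0],0,0]]'
```

```text
time_s: 1.1
tool_pos: [481.2, 403.3, 255.9]
eef_rot: [0.679, 0.734, 0.0, -0.0]
ft_force: [1.0, 0.9, -0.8]
finger_gap: 43.7
time_s: 1.6
tool_pos: [542.8, 345.6, 176.4]
eef_rot: [0.778, 0.628, -0.001, -0.0]
ft_force: [-0.1, 0.9, 0.3]
finger_gap: 43.8
```

```bash
python3 -m creep '[[[0,0,-0.04],0,0],[[0,0,-0.04],0,0],[[0,0,-0.02],0,0],[[0,0,-0.018],0,0],[[0,0,0],0,0],[[0,0,0],0,0]]'
python3 - <<'E'
from h import *; from workcell import *
ims=[]
for n in('top','side'):
    c=capture(n); ims.append(cv2.resize(crop(c,[544.5,344.5,50],[]),(392,392)))
cv2.imwrite('pics/g1.png',np.hstack(ims)); print(sense()['tool_pos'])
E
```

```text
time_s: 2.2
tool_pos: [544.0, 347.4, 60.8]
eef_rot: [0.778, 0.628, 0.001, 0.0]
ft_force: [0.8, 0.2, 0.1]
finger_gap: 44.1
[544.75687332 347.34450133  61.54003387]
```

View pics/g1.png

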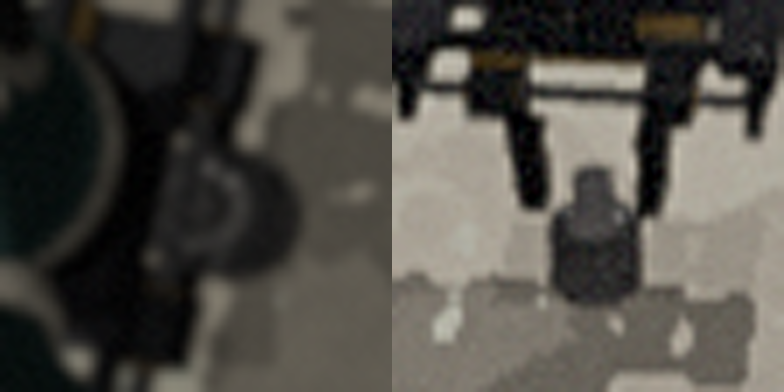

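Side crop: the stub at (593,185) is centred between the fingertips at (532,205) and (650,210), just above the body. I'll shift slightly, close and lift.

```bash
python3 -m creep '[[[0,-0.002,-0.004],0,0],[[0,0,0],0,-0.3],[[0,0,0],0,-0.8],[[0,0,0],0,-1],[[0,0,0],0,-1],[[0,0,0],0,-1],[[0,0,0],0,-1]]'
```

```text
time_s: 3.0
tool_pos: [543.8, 343.7, 54.9]
eef_rot: [0.778, 0.628, 0.0, 0.0]
ft_force: [0.9, -0.0, 0.1]
finger_gap: 19.3
```

Gap 19.3 mm, so it has the stub. Lift and carry it to above pan L.

```bash
python3 -m creep '[[[0,0,0.02],0,-1],[[0,0,0.03],0,-1],[[0,0,0.04],0,-1],[[0,0,0.04],0,-1],[[0,0,0],0,-1]]'; python3 -m creep '[[[0.017,-0.034,0],0,-1],[[0.018,-0.034,0],0,-1],[[0.018,-0.034,0],0,-1],[[0.018,-0.034,0],0,-1],[[0.018,-0.034,0],0,-1],[[0.018,-0.036,0],0,-1],[[0,0,0],0,-1],[[0,0,0],0,-1]]'
python3 - <<'E'
from h import *; from workcell import *
s=sense();print(s['tool_pos'],s['ft_force'],s['finger_gap']);p=s['tool_pos']
ims=[]
for n in('top','side'):
    c=capture(n); ims.append(cv2.resize(crop(c,[652,137,90],[(circ([651.8,136.7],37,76),(0,255,0)),(circ([651.8,136.7],23,130),(0,0,255))],h=36),(392,392)))
cv2.imwrite('pics/g2.png',np.hstack(ims))
E
```

```text
time_s: 3.5
tool_pos: [546.3, 345.8, 191.0]
eef_rot: [0.778, 0.628, 0.005, 0.001]
ft_force: [2.0, -0.0, -3.5]
finger_gap: 19.1
time_s: 4.3
tool_pos: [648.9, 136.6, 181.5]
eef_rot: [0.779, 0.627, -0.002, -0.002]
ft_force: [-0.0, 1.0, -4.9]
finger_gap: 19.0
[648.92552572 136.56789828 181.46869037] [-0.00955804  0.95153098 -4.90204513] 19.003495829155266
```

View pics/g2.png

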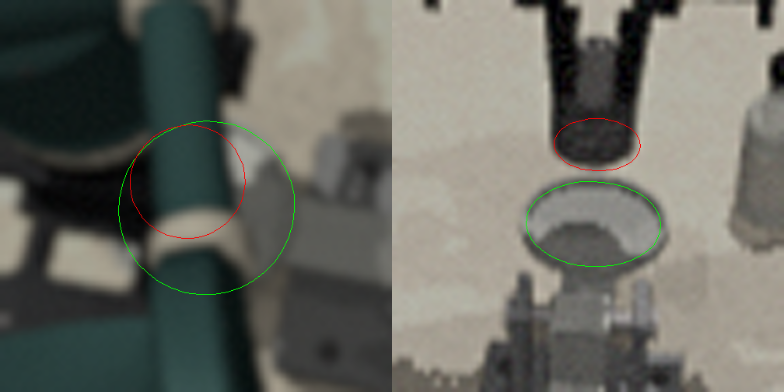

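Side crop: the roller bottom at (594,145) is in line with the pan at (595,225), about 3 mm short in x. Lower it to just above the pan.

```bash
python3 -m creep '[[[0.003,0,-0.02],0,-1],[[0,0,-0.02],0,-1],[[0,0,-0.01],0,-1],[[0,0,-0.004],0,-1],[[0,0,0],0,-1]]'; python3 -m creep '[[[0,0,-0.003],0,-1],[[0,0,-0.003],0,-1],[[0,0,-0.003],0,-1],[[0,0,0],0,-1]]';python3 -m creep '[[[0,0,-0.003],0,-1],[[0,0,-0.003],0,-1],[[0,0,-0.003],0,-1],[[0,0,0],0,-1]]'
```

```text
time_s: 4.9
tool_pos: [652.6, 138.5, 129.9]
eef_rot: [0.778, 0.628, -0.001, -0.0]
ft_force: [-0.4, 0.8, -4.3]
finger_gap: 19.0
time_s: 5.3
tool_pos: [653.4, 137.7, 121.8]
eef_rot: [0.778, 0.628, 0.0, 0.0]
ft_force: [0.7, -0.1, -4.1]
finger_gap: 19.4
time_s: 5.7
tool_pos: [653.3, 137.6, 112.4]
eef_rot: [0.778, 0.628, -0.0, 0.0]
ft_force: [0.3, -0.8, -1.7]
finger_gap: 19.0
```

```bash
python3 -m creep '[[[0,0,-0.003],0,-1],[[0,0,-0.002],0,-1],[[0,0,0],0,-1]]';python3 -m creep '[[[0,0,-0.002],0,-1],[[0,0,0],0,-1]]'
python3 - <<'E'
from h import *; from workcell import *
print(sense()['ft_force'])
c=capture('side'); cv2.imwrite('pics/g3.png',cv2.resize(crop(c,[652,100,80],[],h=40),(480,480)))
E
```

```text
time_s: 6.0
tool_pos: [653.8, 138.0, 108.4]
eef_rot: [0.778, 0.628, 0.0, 0.0]
ft_force: [-0.6, -1.7, 0.8]
finger_gap: 18.8
time_s: 6.2
tool_pos: [654.4, 138.9, 107.7]
eef_rot: [0.778, 0.628, 0.002, 0.0]
ft_force: [-2.1, 0.9, 5.7]
finger_gap: 19.5
[-2.06969668  0.86661852  5.73130535]
```

View pics/g3.png

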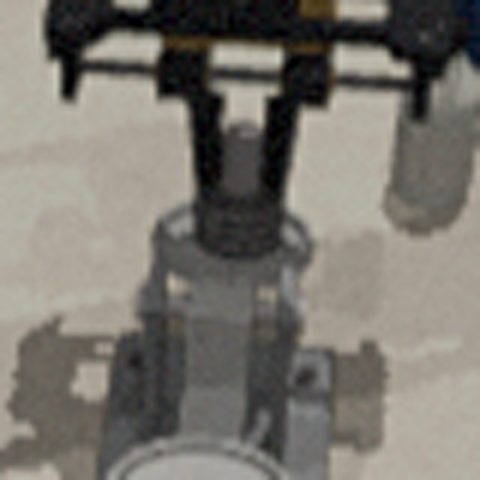

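The pan is at its stop with the roller centred in it (238,230), and the load is carried by the pan. Release, then rise.

```bash
python3 -m creep '[[[0,0,0.001],0,-0.5],[[0,0,0],0,-0.3],[[0,0,0],0,-0.1],[[0,0,0],0,0],[[0,0,0],0,0]]'; python3 -m creep '[[[0,0,0.02],0,0],[[0,0,0.04],0,0],[[0,0,0.045],0,0],[[0,0,0.03],0,0],[[-0.01,-0.045,0],0,0],[[-0.01,-0.045,0],0,0],[[-0.01,-0.045,0],0,0],[[-0.01,-0.045,0],0,0]]'
python3 - <<'E'
from fit import *; from workcell import *
print(sense()['tool_pos'])
c=capture('side'); cv2.imwrite('pics/g4.png',cv2.resize(crop(c,[630,30,80],[],h=56),(560,560)))
E
```

```text
time_s: 6.75
tool_pos: [653.2, 137.8, 106.5]
eef_rot: [0.778, 0.628, -0.0, -0.0]
ft_force: [-0.1, 0.4, 0.7]
finger_gap: 44.0
time_s: 7.55
tool_pos: [612.8, -43.6, 241.9]
eef_rot: [0.778, 0.628, 0.0, 0.0]
ft_force: [-0.1, 0.4, 0.8]
finger_gap: 44.1
[612.77958987 -43.60525277 241.86841533]
```

View pics/g4.png

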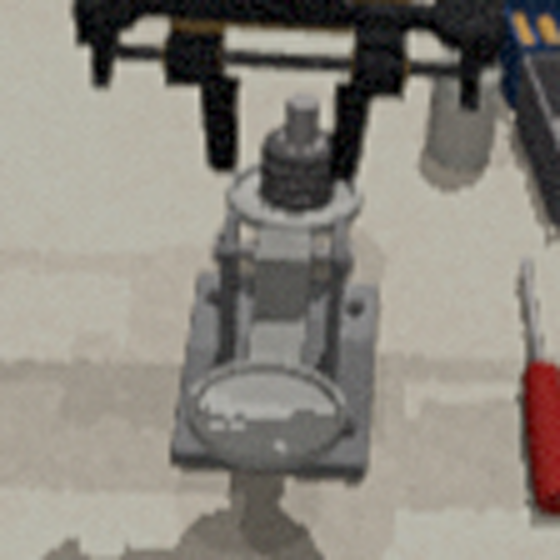

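Roller A stands at (298,165) in the sunken left pan. Next, roller B.

```bash
python3 -m creep '[[[-0.0076,-0.0447,0],0,0],[[-0.0076,-0.0447,0],0,0],[[-0.0076,-0.0447,0],0,0],[[-0.0076,-0.0447,-0.02],0,0],[[-0.0076,-0.0447,-0.02],0,0],[[-0.0076,-0.0447,-0.02],0,0],[[0,0,-0.03],0,0],[[0,0,0],0,0]]'; python3 -m creep '[[[0,0,-0.04],0,0],[[0,0,-0.03],0,0],[[0,0,-0.015],0,0],[[0,0,0],0,0],[[0,0,0],0,0]]'
python3 - <<'E'
from fit import *; from workcell import *
print(sense()['tool_pos'])
ims=[]
for n in('top','side'):
    c=capture(n); ims.append(cv2.resize(crop(c,[567,-312,50],[]),(392,392)))
cv2.imwrite('pics/g5.png',np.hstack(ims))
E
```

```text
time_s: 8.4
tool_pos: [564.3, -310.0, 146.6]
eef_rot: [0.779, 0.627, -0.002, -0.004]
ft_force: [-1.2, 0.4, -0.7]
finger_gap: 44.1
time_s: 8.9
tool_pos: [568.8, -310.2, 68.2]
eef_rot: [0.778, 0.628, 0.0, 0.001]
ft_force: [0.3, -0.3, -0.5]
finger_gap: 44.2
[ 568.82805708 -310.22673808   68.16067102]
```

View pics/g5.png

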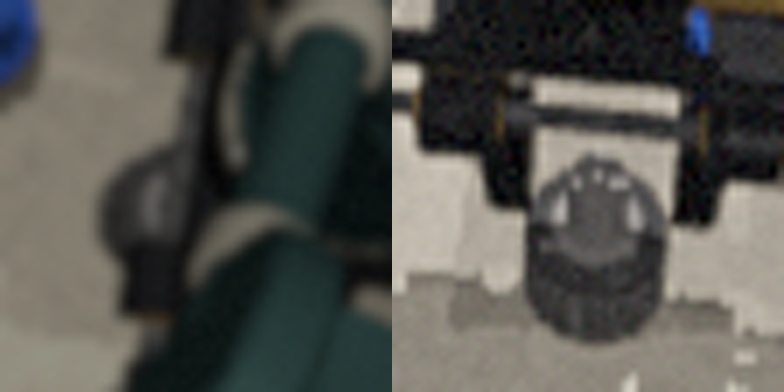

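Side crop: the stub at (597,190) lies between the fingertips at (510,205) and (697,220). Lower 13 mm and close.

```bash
python3 -m creep '[[[-0.001,-0.002,-0.007],0,0],[[0,0,-0.006],0,0],[[0,0,0],0,-0.3],[[0,0,0],0,-0.8],[[0,0,0],0,-1],[[0,0,0],0,-1],[[0,0,0],0,-1],[[0,0,0],0,-1]]'
```

```text
time_s: 9.8
tool_pos: [567.1, -312.5, 53.8]
eef_rot: [0.778, 0.628, 0.0, 0.0]
ft_force: [1.5, -0.7, -1.8]
finger_gap: 19.1
```

```bash
python3 -m creep '[[[0,0,0.02],0,-1],[[0,0,0.03],0,-1],[[0,0,0.045],0,-1],[[0,0,0.045],0,-1],[[0,0,0.01],0,-1]]'; python3 -m creep '[[[0.005,0.033,0],0,-1],[[0.0055,0.0335,0],0,-1],[[0.0055,0.0335,0],0,-1],[[0.0055,0.0335,0],0,-1],[[0.0055,0.0335,0],0,-1],[[0.0055,0.0335,0],0,-1],[[0.0055,0.0335,0],0,-1],[[0,0,0],0,-1]]'; python3 -m creep '[[[0,0,0],0,-1],[[0,0,0],0,-1]]'
python3 - <<'E'
from h import *; from workcell import *
s=sense();print(s['tool_pos'],s['finger_gap'])
c=capture('side'); cv2.imwrite('pics/g6.png',cv2.resize(crop(c,[604.7,-78.2,100],[(circ([604.7,-78.2],37,76),(0,255,0)),(circ(s['tool_pos'],23,s['tool_pos'][2]-54),(0,0,255))],h=40),(480,480)))
E
```

```text
time_s: 10.3
tool_pos: [568.9, -313.8, 209.2]
eef_rot: [0.778, 0.628, 0.001, 0.004]
ft_force: [0.6, -0.8, -4.0]
finger_gap: 19.1
time_s: 11.1
tool_pos: [603.2, -74.0, 200.3]
eef_rot: [0.777, 0.629, -0.001, -0.003]
ft_force: [-0.4, 0.1, -4.9]
finger_gap: 18.9
time_s: 11.3
tool_pos: [603.6, -78.8, 201.8]
eef_rot: [0.778, 0.628, -0.001, -0.001]
ft_force: [-0.0, 0.3, -5.7]
finger_gap: 19.2
[603.60189856 -78.84201391 201.84555136] 19.179217913260125
```

View pics/g6.png

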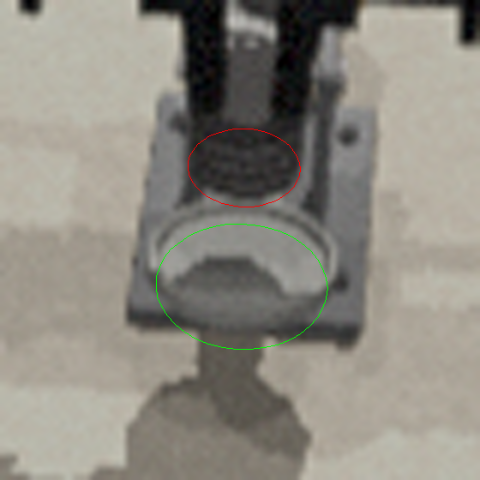

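The roller at (245,165) is centred over the raised right pan (242,~260). Lower it, gently below contact at about z=147, to level at TCP z of about 124.

```bash
python3 -m creep '[[[0,0,-0.02],0,-1],[[0,0,-0.02],0,-1],[[0,0,-0.01],0,-1],[[0,0,0],0,-1]]'; python3 -m creep '[[[0,0,-0.003],0,-1],[[0,0,-0.003],0,-1],[[0,0,-0.003],0,-1],[[0,0,-0.003],0,-1],[[0,0,0],0,-1]]'; python3 -m creep '[[[0,0,-0.003],0,-1],[[0,0,-0.003],0,-1],[[0,0,-0.003],0,-1],[[0,0,-0.002],0,-1],[[0,0,0],0,-1]]'
python3 - <<'E'
from h import *; from workcell import *
s=sense();print(s['tool_pos'],s['ft_force'])
c=capture('side'); cv2.imwrite('pics/g7.png',cv2.resize(crop(c,[628,29,80],[(circ([604.7,-78.2],37,76),(0,255,0)),(circ([651.8,136.7],37,76),(0,255,0))],h=52),(624,624))[:600])
E
```

```text
time_s: 11.75
tool_pos: [602.9, -79.0, 151.3]
eef_rot: [0.779, 0.627, -0.002, -0.002]
ft_force: [-0.3, 0.5, -4.7]
finger_gap: 18.8
time_s: 12.25
tool_pos: [605.5, -78.3, 142.4]
eef_rot: [0.778, 0.628, 0.001, 0.001]
ft_force: [1.6, 0.9, -1.7]
finger_gap: 19.1
time_s: 12.75
tool_pos: [604.9, -78.2, 130.6]
eef_rot: [0.778, 0.628, 0.0, 0.0]
ft_force: [3.0, 2.7, -1.5]
finger_gap: 19.3
[604.94332706 -78.21345154 130.59521953] [ 2.99438171  2.74280629 -1.49808465]
```

View pics/g7.png

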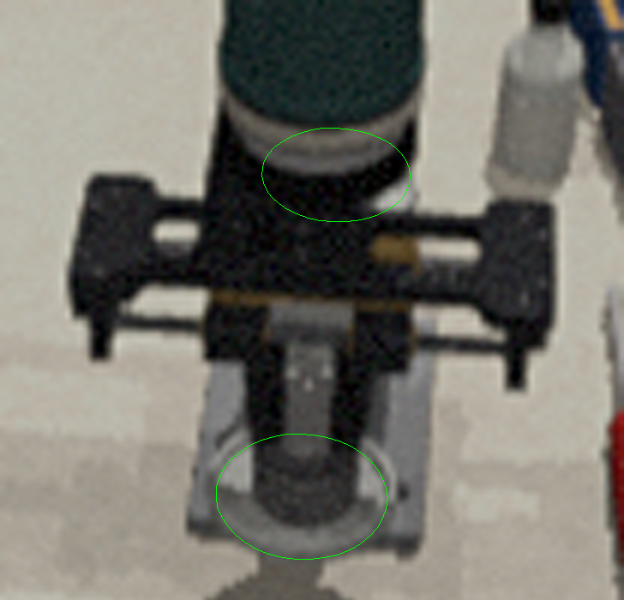

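The roller sits within the pan, which is still a few mm high. Lower the rest of the way.

```bash
python3 -m creep '[[[0,0,-0.003],0,-1],[[0,0,-0.002],0,-1],[[0,0,0],0,-1]]'; python3 -m creep '[[[0,0,-0.002],0,-1],[[0,0,0],0,-1],[[0,0,0],0,-1]]'
```

```text
time_s: 13.1
tool_pos: [604.6, -78.4, 125.4]
eef_rot: [0.778, 0.628, -0.0, -0.0]
ft_force: [1.3, 2.9, -0.9]
finger_gap: 19.4
time_s: 13.4
tool_pos: [604.6, -78.4, 123.7]
eef_rot: [0.778, 0.628, -0.0, -0.0]
ft_force: [1.0, 2.4, -0.3]
finger_gap: 18.6
```

Vertical force is about 0, so the beam carries the roller. Release, rise slowly and back off for a check.

```bash
python3 -m creep '[[[0,0,0],0,-0.5],[[0,0,0],0,-0.3],[[0,0,0],0,-0.1],[[0,0,0],0,0],[[0,0,0],0,0],[[0,0,0],0,0]]'; python3 -m creep '[[[0,0,0.01],0,0],[[0,0,0.03],0,0],[[0,0,0.045],0,0],[[0,0,0.045],0,0],[[-0.045,0,0],0,0],[[-0.045,0,0],0,0],[[-0.045,0,0],0,0],[[-0.045,0,0],0,0]]'; python3 -m creep '[[[0,0.045,0],0,0],[[0,0.045,0],0,0],[[0,0.045,0],0,0],[[0,0.045,0],0,0],[[0,0.045,0],0,0],[[0,0.045,0],0,0],[[0,0,0],0,0],[[0,0,0],0,0]]'
python3 - <<'E'
from fit import *; from workcell import *
L,Q=np.array([651.8,136.7]),np.array([604.7,-78.2])
ims=[]
for n in('top','side'):
    c=capture(n)
    cv=[(circ(p,r,z),k) for p in(L,Q) for r,z,k in((37,76,(0,255,0)),(23,106,(0,0,255)),(10,134,(255,255,0)))]
    ims.append(cv2.resize(crop(c,[628,29,80],cv,h=60),(400,400),interpolation=cv2.INTER_AREA))
cv2.imwrite('pics/g8.png',np.hstack(ims))
E
```

```text
time_s: 14.0
tool_pos: [604.7, -78.5, 123.8]
eef_rot: [0.778, 0.628, -0.0, 0.0]
ft_force: [0.4, 0.3, -0.7]
finger_gap: 44.5
time_s: 14.8
tool_pos: [423.3, -78.3, 254.6]
eef_rot: [0.778, 0.628, 0.0, 0.001]
ft_force: [-0.1, 0.0, 0.6]
finger_gap: 43.9
time_s: 15.6
tool_pos: [424.5, 192.4, 254.3]
eef_rot: [0.777, 0.629, 0.0, 0.0]
ft_force: [-0.3, 0.2, 0.3]
finger_gap: 44.2
```

View pics/g8.png

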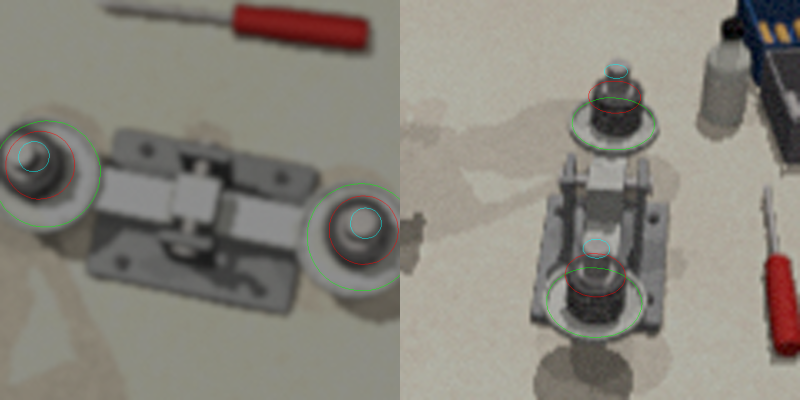

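Both rollers stand in their pans: top crop stubs at (33,150) and (363,216), side crop stubs at (218,66) and (196,240). I'll triangulate the stub tops for tilt and check that nothing moves.

Run:
```python
from fit import *; from workcell import *; from scipy.optimize import least_squares
T,S=capture('top'),capture('side')
for n,a,b in(('A/L',(33,151),(218,67)),('B/R',(363,217),(196,241))):
    px=[np.array(q)/(400/120)+proj(c,[628,29,80])[0].astype(int)-60 for c,q in((T,a),(S,b))]
    r=least_squares(lambda p:np.r_[proj(T,p)[0]-px[0],proj(S,p)[0]-px[1]],[628,29,130]); print(n,r.x.round(1),r.fun.round(1))
S2=[capture('side') for _ in range(12)][-1]
w=np.s_[100:260,220:340]; print('moved px diff',np.abs(S['color'][w].astype(int)-S2['color'][w]).mean(), np.abs(cv2.GaussianBlur(S['color'],(0,0),2)[w].astype(int)-cv2.GaussianBlur(S2['color'],(0,0),2)[w]).max(),sense()['time_s'])
```

```text
A/L [654.1 135.7 137.3] [ 0.  -0.2 -0.2  0.1]
B/R [606.3 -77.2 139.4] [ 0.   0.2  0.3 -0. ]
moved px diff 2.215329861111111 7 16.4
```

```bash
python3 -c "from workcell import *; finish_job()"
```

```text
the job is handed in; nothing more can be done
```

I set both wide rollers on the balance, roller A in the left (+y) pan and roller B in the right, and handed the job in at about 16.4 s of the 56 s allowed. `finish_job()` reports no verdict, so these are my last checks:

- **Position:** the stub tops triangulated to (654, 136, 137) and (606, -77, 139) mm. Each is within about 3 mm of its estimated pan centre, against the 18 mm allowed.
- **Level:** the stub tops differ in height by about 2 mm, which puts the beam tilt near 0.6°, against the 5° allowed.
- **At rest:** two side pictures about 0.6 s apart showed no movement beyond image noise.
- **Clear:** the gripper is open and stands well away from the balance.

**Disagreements:** both stub tops read 3–5 mm above the expected 134 mm. I put most of that down to the 2 mm calibration and hand-read pixels. I did not measure how flat the undersides sit on the pan floors; that rests on the pictures only. The two camera fits for roller B on the bench also differed by 6 mm in y (-310 and -316). I used about -312, and the grip was good.

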